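# Find the tight spot of a dressing turntable by feel and lock it there

### The arm

A 6-joint arm with a two-finger parallel gripper is mounted at the origin on the work surface; the furniture and walls round the work are solid. World frame = base frame: x ahead of the robot, y to its left, z up, the work surface at z = 0. Lengths are in m, angles in rad, forces in N, time in s.
With the tool pointing down it reaches from about 0.325 to 0.925 m from the base axis. Payload 3.1 kg.
Tool frame: the origin (TCP) lies at the very end of the fingers, on their centre line; the grasp point (between the pads) lies 19 mm behind it; z points along the fingers, y is the direction in which the jaws open and shut (so a half turn about z gives the same grasp; the last joint's range is limited). The gripper opens to 85 mm and grips with 20 to 120 N. Pads are 22 mm wide; open, the fingers measure 114 mm over their backs; the gripper's body (76 mm by 85 mm) begins 54 mm behind the grasp point. The pads swing forward as they close: fully open they stand 13 mm farther back than shut.
Start: joints at [-1.228, 0.217, 1.613, -0, 1.311, -0.112], TCP at [0.275, -0.561, 0.231] pointing down, gripper open.
Joint ranges: [-2.75, 2.75], [-0.78, 2.1], [0.31, 2.55], [-1.13, 4.27], [0.13, 2.63], [-2.58, 2.58]. Speed limits (rad/s): [2.79, 2.79, 3.14, 3.14, 3.14, 3.14].

### API

Orientations are given as a unit quaternion [w, x, y, z].
In Python, from bench import robot gives the robot as it stands. The module is installed in compiled form; this text tells all that it offers.
- The arm moves only by the tool carry_out, never from a script. Its argument "increments" is a list of rows, each a list of 5 numbers: the opening, from -1 (shut) to 1 (fully open), so that 0 is half open, then the shift along the world's x, y, z in mm, then the turn about the world's z in degrees. In form: [[gripper, x, y, z, spin], ...]. A call has 1 to 8 rows; each row shifts and turns the commanded pose from where the row before left it; what a row does not reach is not made up. A row lasts 1/10 s, in which the tool goes at most 50 mm and 8.59 degrees, less where a joint would pass 70% of its speed; a pose out of reach is approached as far as the arm can. A call with a gripper value outside its range is refused whole. The fingers move at their own pace and stop on an object; the grip force is fixed at half the most. Time passes only in rows, so rows that do not move let the fingers close. It gives the time, the measured TCP pose, the force and the opening at its end, in the units of the state.
- robot.state(): the state, without advancing time (a new reading comes with each control period).
- robot.camera(name): name is "side" or "top" or "wrist"; returns a dict with "color" (420x560x3 uint8, red, green, blue), "mtx" (3x3 intrinsics, pixels), "distortion" ([k1, k2, p1, p2, k3] as OpenCV has them; the pictures are not rectified), "R" (3x3) and "t" (3): a world point X has camera coordinates R X + t; the wrist camera has in their place "tool_from_camera" (4x4, takes a point from camera to tool coordinates, whose origin is the TCP and whose axes are the flange's). Camera axes: x right, y down, z forward; pixel columns grow to the right and rows downward; lengths in m; the calibration is good to about 2 mm. A picture is of the moment at which its call begins: read the wrist's pose just before it. There is no depth.
- robot.job_done(): hands the job in, once; it reports no verdict.
The state is a dict: "clock": time; "joints": joint angles; "qd": joint speeds; "tau": joint torques, N m; "position": TCP position; "eef_rot": TCP orientation; "ft_force": force on the tool from outside, world axes, zero at the start; "wrist_torque": the same for the moment, N m; "grip_width": opening from 0.0 (shut) to 1.0 (fully open).
Only numpy, scipy, OpenCV 4.12 (cv2) and the standard library are available. Lean on these libraries where they do the work, as an engineer would, in place of code of your own. Each camera call takes 0.05 s, during which the arm holds its last target.

### The job

Lock the small dressing turntable: its red lock pin only goes down where the plate rubs. Turn the plate slowly by its black knob, feel for the one place in its turn where the drag clearly rises, leave the plate in the middle of that tight stretch, then let go and press the red pin gently, without forcing it, until it is fully down. Leave the other things on the bench where they are.

Things in the scene. Friction and masses are not known exactly. Their poses are not given: they have to be found in the camera images.
- turntable: the turntable's fixed grey base (cannot be moved): foot and drum 200 mm across under an aluminium plate 210 mm across (top 46 mm above the bench), with an arm in its own -y direction that carries the lock housing (46 x 46 mm, top 50 mm, a steel collar to 56 mm). Origin on the plate's vertical axis, at bench height; z up.
- plate (a joint): turn of the plate on the base (rad), counter-clockwise from above positive, endless both ways; at 0 the black knob stands in the base's own +y direction, opposite the red pin. It turns evenly with 1 to 2 N of drag at the knob, except in one tight stretch, and stays where it is left.
- knob_centre (a point): middle of the black upright knob on the plate, 22 mm thick and 54 mm tall (from 49 to 103 mm above the bench), 80 mm from the plate's axis. This point lies on its axis 76 mm above the bench. The knob spins freely on its own post, so that a gripper that holds it need not turn as it carries the knob round.
- lock_pin (a joint): how far the red lock pin is pushed down (m): 0 at the start (up), 0.012 fully down. It has no spring and stays where it is left; it slides with about 3 N of friction. Away from the tight spot it stops hard on a ring inside after about 0.004; at the tight spot it goes all the way and locks the plate.
- pin_top (a point): centre of the top of the red mushroom cap of the lock pin, 31 mm across, 88 mm above the bench when up and 76 mm when fully down; it stands 160 mm from the plate's axis in the base's own -y direction and is pressed straight down.
- cheese_mid (a point): bystander, loose: a chunk of cheese 47 x 74 x 47 mm; the point is 24 mm above its underside
- jar_mid (a point): bystander, loose: a spice jar with a dark cap, 45 mm across, 105 mm tall; the point is its centre
- cellar_mid (a point): bystander, loose: a round wooden salt cellar 85 mm across, 62 mm tall; the point is its centre
- turntable_axis (a point): centre of the plate's top. Hidden below something rubs in one place of the turn, over a stretch of about 0.5 rad: turned at 50 mm/s, the knob needs 9 to 15 N going in, 6 to 9 N coming out (less if very slow), alike from both sides. The place cannot be seen, differs every time, and is over 0.4 rad from the start. The pin enters within about 0.08 rad of the stretch's middle.

How it is judged:
By the outcome, as a careful person would: the job done as asked, in the order asked, and still so for the second after the job is handed in, with the robot touching nothing.
It also fails if it takes over 72 s, if anything falls off the work surface, if the arm or the gripper's body presses on something with over 40 N, if the wrist force passes 120 N, or if a joint passes its speed limit or range.

## Working session

There is one attempt and no reset: what is moved stays moved. The work goes in short steps, Python scripts to look and compute and a tool call to move; the robot and the scene stay as the last step left them, time stands still between calls to the robot, and variables do not carry over. Pictures are saved under pics/ and viewed, and the job is handed in when it is done.

Besides the shell and the picture viewer there is one more tool, called after "Request:" as a command line: name --pt "numbers of a row" for each row, then --argument value for the rest. carry_out: Moves the arm, as the interface text tells. Its arguments: {"type":"object","properties":{"increments":{"type":"array"}},"required":["increments"]}

```bash
mkdir -p pics; python3 - <<'E'
from bench import robot
import cv2,pickle
s=robot.state();print(s)
d={}
for n in("side","top","wrist"):
    c=robot.camera(n);d[n]=c;cv2.imwrite(f"pics/{n}0.png",c["color"][:,:,::-1])
    print(n,{k:v for k,v in c.items() if k!="color"})
pickle.dump(d,open("cams.pkl","wb"))
E
```

```text
{'clock': 0.0, 'joints': array([-1.22816258e+00,  2.17753357e-01,  1.61490253e+00, -1.84733813e-05,
        1.31126084e+00, -1.12219747e-01]), 'qd': array([-0.00095573,  0.00018462, -0.00037378, -0.00075162, -0.00026811,
        0.00092239]), 'tau': array([ 8.27064268e-04, -3.96840262e+01, -3.03853190e+01, -1.13128360e-04,
        9.65354790e-03, -9.86966796e-06]), 'position': array([ 0.27431879, -0.56070341,  0.22998524]), 'eef_rot': array([-1.1533094e-03,  9.7424862e-01,  2.2547345e-01, -1.4244444e-04]), 'ft_force': array([ 0.47580407, -0.05933548, -0.50116941]), 'wrist_torque': array([-0.06709958,  0.013785  , -0.01468369]), 'grip_width': 1.0028674865276124}
side {'mtx': array([[380.65487313,   0.        , 283.45085589],
       [  0.        , 380.65487313, 211.02556648],
       [  0.        ,   0.        ,   1.        ]]), 'distortion': array([-0.09326799,  0.        ,  0.        ,  0.        ,  0.        ]), 'R': array([[ 0.531657  ,  0.84695876,  0.00130303],
       [ 0.47134451, -0.2945957 , -0.83129281],
       [-0.70368686,  0.44257681, -0.55583322]]), 't': array([-0.29757428
[... 404 characters left out ...]
8, -0.00815182, -0.98987318]]), 't': array([0.01693994, 0.56402534, 0.9850416 ])}
wrist {'mtx': array([[359.82032424,   0.        , 276.66229829],
       [  0.        , 359.82032424, 200.34550441],
       [  0.        ,   0.        ,   1.        ]]), 'distortion': array([-0.08310232,  0.        ,  0.        ,  0.        ,  0.        ]), 'tool_from_camera': array([[-9.27845997e-04, -9.65854216e-01, -2.59084489e-01,
         6.60850141e-02],
       [ 9.99999248e-01, -1.10405226e-03,  5.34606426e-04,
         2.00829151e-04],
       [-8.02394687e-04, -2.59083799e-01,  9.65854514e-01,
        -1.40676184e-01],
       [ 0.00000000e+00,  0.00000000e+00,  0.00000000e+00,
         1.00000000e+00]])}
```

View pics/top0.png

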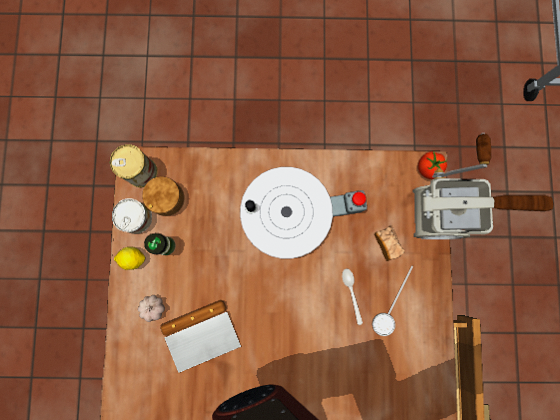

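View pics/side0.png

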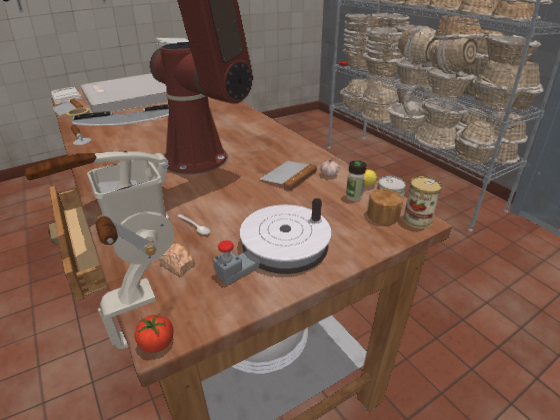

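Top view: plate centre about (286,212), black knob top about (251,206), red cap about (358,199). The cheese is near (389,243), the jar near (155,243) and the cellar near (161,195). Next I'll locate these precisely.

```bash
cat > h.py <<'E'
import numpy as np,cv2,pickle
def ray(c,uv):
    p=cv2.undistortPoints(np.array([[uv]],float),c["mtx"],c["distortion"])[0,0]
    d=c["R"].T@np.array([p[0],p[1],1]);o=-c["R"].T@c["t"];return o,d
def atz(c,uv,z):
    o,d=ray(c,uv);return o+d*(z-o[2])/d[2]
def proj(c,X):
    return cv2.projectPoints(np.atleast_2d(np.array(X,float)),cv2.Rodrigues(c["R"])[0],c["t"],c["mtx"],c["distortion"])[0][:,0]
E
python3 - <<'E'
from h import *
d=pickle.load(open("cams.pkl","rb"))
c=d["top"];im=c["color"].astype(int)
def cen(m,x0,x1,y0,y1):
    q=np.zeros_like(m);q[y0:y1,x0:x1]=m[y0:y1,x0:x1]
    v,u=np.nonzero(q);return u.mean(),v.mean(),len(u),u.min(),u.max(),v.min(),v.max()
red=(im[...,0]>140)&(im[...,1]<70)&(im[...,2]<70)
r=cen(red,340,375,185,215);print("red",r,atz(c,r[:2],.086))
blk=im.max(2)<60
k=cen(blk,236,266,192,222);print("knob",k,atz(c,(250.5,205.5),.103))
k=cen(im.max(2)<90,275,298,200,223);print("hub",k,atz(c,k[:2],.047))
wh=(im.min(2)>150).astype(np.uint8);
m=np.zeros_like(wh);m[155:270,230:345]=wh[155:270,230:345]
cs,_=cv2.findContours(m,cv2.RETR_EXTERNAL,cv2.CHAIN_APPROX_NONE);q=max(cs,key=cv2.contourArea)
e=cv2.fitEllipse(cv2.convexHull(q));print(e,atz(c,e[0],.046))
print("cheese",atz(c,(389,243),.047))
s=d["side"];im=s["color"].astype(int)
red=(im[...,0]>130)&(im[...,1]<70)&(im[...,2]<70)
r=cen(red,210,240,235,260);print("side red",r,atz(s,r[:2],.084))
z=cv2.resize(c["color"][150:280,225:400,::-1],None,fx=4,fy=4,interpolation=cv2.INTER_CUBIC);cv2.imwrite("pics/z.png",z)
E
```

```text
red (np.float64(358.82191780821915), np.float64(198.1027397260274), 146, np.int64(352), np.int64(365), np.int64(192), np.int64(204)) [ 0.57436426 -0.14653679  0.086     ]
knob (np.float64(250.1604938271605), np.float64(205.59259259259258), 81, np.int64(246), np.int64(255), np.int64(201), np.int64(211)) [0.55255218 0.0877228  0.103     ]
hub (np.float64(286.140625), np.float64(211.125), 64, np.int64(282), np.int64(290), np.int64(207), np.int64(216)) [0.54873342 0.01055272 0.047     ]
((287.8697204589844, 211.85946655273438), (89.9495620727539, 98.7778549194336), 83.92650604248047) [0.54724682 0.00661964 0.046     ]
cheese [ 0.47994864 -0.22011467  0.047     ]
side red (np.float64(225.1949152542373), np.float64(245.4322033898305), 118, np.int64(218), np.int64(232), np.int64(241), np.int64(250)) [ 0.57738819 -0.14779426  0.084     ]
```

View pics/z.png

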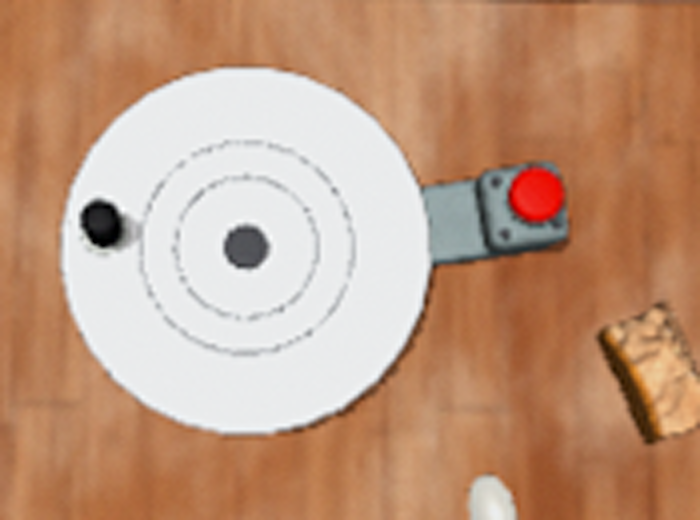

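View pics/wrist0.png

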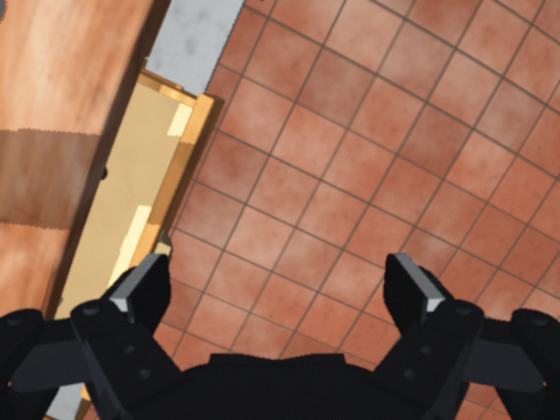

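Plate axis is at about (0.548, 0.010), the pin at (0.575, -0.147) and the knob at (0.5525, 0.088). That puts the base yaw near +10° and the plate at about -13°. I'll move above the knob with the jaw along x.

Request:
carry_out --pt "1 0 0 40 0" --pt "1 0 10 30 0" --pt "1 14 40 0 4" --pt "1 17 40 0 4" --pt "1 17 40 0 4" --pt "1 17 40 0 4" --pt "1 17 40 0 4" --pt "1 17 40 0 4"

```text
clock: 0.95
position: [0.3738, -0.3096, 0.301]
eef_rot: [-0.0, 0.906, 0.424, 0.0]
ft_force: [0.7, -0.5, 0.9]
grip_width: 1.001
```

Request:
carry_out --pt "0.3 17 40 0 4" --pt "0.3 17 40 0 4" --pt "0.3 17 40 0 4" --pt "0.3 17 40 0 4" --pt "0.3 17 40 0 4" --pt "0.3 17 40 -10 4" --pt "0.3 17 40 -20 4" --pt "0.3 20 40 -20 4"

```text
clock: 1.75
position: [0.5131, 0.0103, 0.2512]
eef_rot: [0.001, 0.753, 0.658, 0.0]
ft_force: [0.0, -0.9, -0.0]
grip_width: 0.651
```

Request:
carry_out --pt "0.3 20 40 -20 4" --pt "0.3 20 38 -20 4" --pt "0.3 0 0 0 0" --pt "0.3 0 0 0 0"

```text
clock: 2.15
position: [0.5517, 0.0871, 0.2099]
eef_rot: [-0.001, 0.706, 0.708, -0.001]
ft_force: [-0.4, 0.3, 0.4]
grip_width: 0.654
```

```bash
cat > w.py <<'E'
from h import *
from bench import robot
from scipy.spatial.transform import Rotation as Ro
def wrist(fn):
    s=robot.state();c=robot.camera("wrist")
    q=s["eef_rot"];T=np.eye(4);T[:3,:3]=Ro.from_quat([q[1],q[2],q[3],q[0]]).as_matrix();T[:3,3]=s["position"]
    M=np.linalg.inv(T@c["tool_from_camera"]);c["R"]=M[:3,:3];c["t"]=M[:3,3]
    cv2.imwrite("pics/"+fn,c["color"][:,:,::-1]);return s,c
E
python3 - <<'E'
from w import *
s,c=wrist("w1.png");print(s["clock"],s["position"],s["ft_force"],s["joints"],s["grip_width"],c["R"])
pickle.dump(c,open("w1.pkl","wb"))
print(proj(c,[[.548,.010,.046],[.5525,.0877,.103],[.575,-.147,.088]]))
E
```

```text
2.15 [0.55174497 0.0871242  0.20990723] [-0.3895254   0.25071716  0.43345207] [ 3.13335919e-02  9.79928884e-02  1.79005485e+00 -7.04012638e-04
  1.25675544e+00  2.88591839e-02] 0.6539476065102628 [[ 0.99999427  0.00176155 -0.00289006]
 [ 0.00245356 -0.96547447  0.26048612]
 [-0.00233142 -0.26049172 -0.96547327]]
[[272.2333352  263.72833159]
 [277.20295815 198.00920735]
 [300.1872851  431.35256966]]
```

View pics/w1.png

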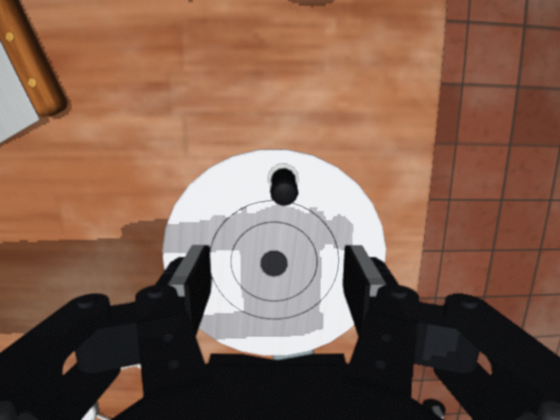

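The knob top is at about (284,192), a little off from the prediction of (277,198). The hub at (274,263) agrees.

```bash
python3 - <<'E'
from w import *
c=pickle.load(open("w1.pkl","rb"))
print(atz(c,(284,192),.103),atz(c,(273.5,263.5),.0465))
t=pickle.load(open("cams.pkl","rb"))["top"]
print(atz(t,(250.5,205.5),.103), proj(t,[[.557,.0895,.103],[.557,.0895,.049]]))
E
```

```text
[0.55730364 0.09211192 0.103     ] [0.54917507 0.01046839 0.0465    ]
[0.55255218 0.0877228  0.103     ] [[249.7094632  203.42042118]
 [251.07460031 206.89955813]]
```

Request:
carry_out --pt "0.3 3 2 -40 0" --pt "0.3 0 0 -40 0" --pt "0.3 0 0 -30 0" --pt "0.3 0 0 -20 0" --pt "0.3 0 0 -14 0" --pt "-1 0 0 0 0" --pt "-1 0 0 0 0" --pt "-1 0 0 0 0"

```text
clock: 3.0
position: [0.557, 0.088, 0.0693]
eef_rot: [0.001, 0.707, 0.707, 0.001]
ft_force: [-1.1, -0.9, 0.8]
grip_width: 0.229
```

Request:
carry_out --pt "-1 0 0 0 0" --pt "-1 0 0 0 0"

```text
clock: 3.2
position: [0.5571, 0.0881, 0.0693]
eef_rot: [0.001, 0.707, 0.708, 0.001]
ft_force: [-2.0, -3.0, 5.1]
grip_width: 0.223
```

```bash
python3 - <<'E'
from w import *
s,c=wrist("w2.png");print(s["clock"],s["position"],s["ft_force"],s["grip_width"])
t=robot.camera("top");cv2.imwrite("pics/t2.png",cv2.resize(t["color"][130:300,200:400,::-1],None,fx=4,fy=3.5))
E
```

```text
3.2 [0.55706832 0.08805562 0.06925744] [-2.0143148  -3.0139845   5.13354705] 0.22277008019707295
```

View pics/w2.png

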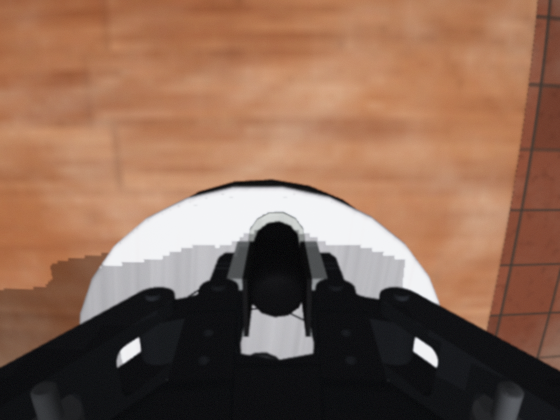

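```bash
cat > arc.py <<'E'
import numpy as np,json
C=np.array([549,10.5])
def arc(p0,phi0,step,n,r=80,g=-1):
    cur=np.array(p0,float);k=0
    out=[]
    for i in range(1,n+1):
        a=np.radians(phi0+step*i);t=C+r*np.array([np.cos(a),np.sin(a)])
        d=np.round(t-cur,1);cur=cur+d;out.append([g,float(d[0]),float(d[1]),0,0])
    return out,cur
E
python3 - <<'E'
from arc import *
o,c=arc((556,89),85,3.6,100)
for i in range(0,100,4):print(round(85+3.6*(i+4),1),json.dumps(o[i:i+4]))
E
```

```text
99.4 [[-1, -5.0, 1.5, 0, 0], [-1, -5.1, -0.1, 0, 0], [-1, -5.0, -0.3, 0, 0], [-1, -5.0, -0.7, 0, 0]]
113.8 [[-1, -4.9, -1.0, 0, 0], [-1, -4.9, -1.2, 0, 0], [-1, -4.7, -1.6, 0, 0], [-1, -4.7, -1.9, 0, 0]]
128.2 [[-1, -4.5, -2.2, 0, 0], [-1, -4.4, -2.4, 0, 0], [-1, -4.2, -2.7, 0, 0], [-1, -4.1, -3.0, 0, 0]]
142.6 [[-1, -3.8, -3.3, 0, 0], [-1, -3.7, -3.4, 0, 0], [-1, -3.4, -3.7, 0, 0], [-1, -3.2, -3.9, 0, 0]]
157.0 [[-1, -2.9, -4.1, 0, 0], [-1, -2.6, -4.3, 0, 0], [-1, -2.4, -4.4, 0, 0], [-1, -2.1, -4.5, 0, 0]]
171.4 [[-1, -1.9, -4.7, 0, 0], [-1, -1.5, -4.8, 0, 0], [-1, -1.2, -4.9, 0, 0], [-1, -0.9, -4.9, 0, 0]]
185.8 [[-1, -0.6, -5.0, 0, 0], [-1, -0.3, -5.0, 0, 0], [-1, 0.1, -5.1, 0, 0], [-1, 0.3, -5.0, 0, 0]]
200.2 [[-1, 0.7, -5.0, 0, 0], [-1, 1.0, -4.9, 0, 0], [-1, 1.2, -4.9, 0, 0], [-1, 1.6, -4.7, 0, 0]]
214.6 [[-1, 1.9, -4.7, 0, 0], [-1, 2.2, -4.5, 0, 0], [-1, 2.4, -4.4, 0, 0], [-1, 2.7, -4.2, 0, 0]]
229.0 [[-1, 3.0, -4.1, 0, 0], [-1, 3.3, -3.8, 0, 0], [-1, 3.4, -3.7, 0, 0], [-1, 3.7, -3.4, 0, 0]]
243.4 [[-1, 3.9, -3.2, 0, 0], [-1, 4.1, -2.9, 0, 0], [-1, 4.3, -2.6, 0, 0], [-1, 4.4, 
[... 673 characters left out ...]
4.8, 0, 0]]
358.6 [[-1, 1.2, 4.9, 0, 0], [-1, 0.9, 4.9, 0, 0], [-1, 0.6, 5.0, 0, 0], [-1, 0.3, 5.0, 0, 0]]
373.0 [[-1, -0.1, 5.1, 0, 0], [-1, -0.3, 5.0, 0, 0], [-1, -0.7, 5.0, 0, 0], [-1, -1.0, 4.9, 0, 0]]
387.4 [[-1, -1.2, 4.9, 0, 0], [-1, -1.6, 4.7, 0, 0], [-1, -1.9, 4.7, 0, 0], [-1, -2.2, 4.5, 0, 0]]
401.8 [[-1, -2.4, 4.4, 0, 0], [-1, -2.7, 4.2, 0, 0], [-1, -3.0, 4.1, 0, 0], [-1, -3.3, 3.8, 0, 0]]
416.2 [[-1, -3.4, 3.7, 0, 0], [-1, -3.7, 3.4, 0, 0], [-1, -3.9, 3.2, 0, 0], [-1, -4.1, 2.9, 0, 0]]
430.6 [[-1, -4.3, 2.6, 0, 0], [-1, -4.4, 2.4, 0, 0], [-1, -4.5, 2.1, 0, 0], [-1, -4.7, 1.9, 0, 0]]
445.0 [[-1, -4.8, 1.5, 0, 0], [-1, -4.9, 1.2, 0, 0], [-1, -4.9, 0.9, 0, 0], [-1, -5.0, 0.6, 0, 0]]
```

Request:
carry_out --pt "-1 -5.0 1.5 0 0" --pt "-1 -5.1 -0.1 0 0" --pt "-1 -5.0 -0.3 0 0" --pt "-1 -5.0 -0.7 0 0"

```text
clock: 3.7
position: [0.5381, 0.0879, 0.0692]
eef_rot: [0.003, 0.707, 0.708, 0.002]
ft_force: [2.0, -4.5, 4.2]
grip_width: 0.229
```

Request:
carry_out --pt "-1 -4.9 -1.0 0 0" --pt "-1 -4.9 -1.2 0 0"

```text
clock: 3.9
position: [0.5284, 0.086, 0.0692]
eef_rot: [0.003, 0.707, 0.708, 0.002]
ft_force: [2.7, -3.6, 2.7]
grip_width: 0.226
```

Request:
carry_out --pt "-1 -4.7 -1.6 0 0" --pt "-1 -4.7 -1.9 0 0"

```text
clock: 4.1
position: [0.5189, 0.0829, 0.0692]
eef_rot: [0.002, 0.707, 0.708, 0.002]
ft_force: [3.5, -4.2, 5.8]
grip_width: 0.225
```

Request:
carry_out --pt "-1 -4.5 -2.2 0 0" --pt "-1 -4.4 -2.4 0 0"

```text
clock: 4.3
position: [0.51, 0.0786, 0.0692]
eef_rot: [0.002, 0.707, 0.707, 0.002]
ft_force: [2.7, -3.0, 5.4]
grip_width: 0.233
```

Request:
carry_out --pt "-1 -4.2 -2.7 0 0" --pt "-1 -4.1 -3.0 0 0"

```text
clock: 4.5
position: [0.5016, 0.0732, 0.0692]
eef_rot: [0.002, 0.707, 0.707, 0.003]
ft_force: [3.2, -1.5, 6.3]
grip_width: 0.227
```

Request:
carry_out --pt "-1 -3.8 -3.3 0 0" --pt "-1 -3.7 -3.4 0 0"

```text
clock: 4.7
position: [0.4939, 0.0669, 0.0692]
eef_rot: [0.001, 0.707, 0.707, 0.003]
ft_force: [3.5, 0.3, 7.4]
grip_width: 0.229
```

Request:
carry_out --pt "-1 -3.4 -3.7 0 0" --pt "-1 -3.2 -3.9 0 0"

```text
clock: 4.9
position: [0.4871, 0.0596, 0.0692]
eef_rot: [0.001, 0.707, 0.707, 0.003]
ft_force: [1.5, 0.8, 7.7]
grip_width: 0.227
```

Request:
carry_out --pt "-1 -2.9 -4.1 0 0" --pt "-1 -2.6 -4.3 0 0"

```text
clock: 5.1
position: [0.4812, 0.0514, 0.0692]
eef_rot: [0.001, 0.707, 0.707, 0.002]
ft_force: [0.0, 2.3, 8.6]
grip_width: 0.226
```

Request:
carry_out --pt "-1 -2.4 -4.4 0 0" --pt "-1 -2.1 -4.5 0 0"

```text
clock: 5.3
position: [0.4764, 0.0426, 0.0691]
eef_rot: [0.0, 0.707, 0.707, 0.002]
ft_force: [-0.4, 3.0, 9.6]
grip_width: 0.227
```

Request:
carry_out --pt "-1 -1.9 -4.7 0 0" --pt "-1 -1.5 -4.8 0 0"

```text
clock: 5.5
position: [0.4726, 0.0332, 0.0691]
eef_rot: [-0.0, 0.707, 0.707, 0.002]
ft_force: [-1.5, 1.9, 11.7]
grip_width: 0.227
```

Request:
carry_out --pt "-1 -1.2 -4.9 0 0" --pt "-1 -0.9 -4.9 0 0"

```text
clock: 5.7
position: [0.4701, 0.0234, 0.0691]
eef_rot: [-0.001, 0.707, 0.707, 0.001]
ft_force: [-2.5, 2.4, 12.4]
grip_width: 0.232
```

Request:
carry_out --pt "-1 -0.6 -5.0 0.5 0" --pt "-1 -0.3 -5.0 0.5 0"

```text
clock: 5.9
position: [0.4688, 0.0133, 0.0692]
eef_rot: [-0.001, 0.707, 0.707, 0.001]
ft_force: [-0.3, 1.8, 4.2]
grip_width: 0.23
```

Request:
carry_out --pt "-1 0.1 -5.1 0 0" --pt "-1 0.3 -5.0 0 0"

```text
clock: 6.1
position: [0.4688, 0.0031, 0.0692]
eef_rot: [-0.001, 0.707, 0.707, 0.001]
ft_force: [-1.1, 1.5, 8.4]
grip_width: 0.232
```

Request:
carry_out --pt "-1 0.7 -5.0 0 0" --pt "-1 1.0 -4.9 0 0"

```text
clock: 6.3
position: [0.4702, -0.0068, 0.0691]
eef_rot: [-0.001, 0.707, 0.707, 0.0]
ft_force: [-2.7, 0.5, 9.4]
grip_width: 0.228
```

Request:
carry_out --pt "-1 1.2 -4.9 0 0" --pt "-1 1.6 -4.7 0 0"

```text
clock: 6.5
position: [0.4727, -0.0166, 0.0692]
eef_rot: [-0.001, 0.707, 0.707, 0.0]
ft_force: [-3.2, -0.0, 10.6]
grip_width: 0.231
```

Request:
carry_out --pt "-1 1.9 -4.7 0.5 0" --pt "-1 2.2 -4.5 0.5 0"

```text
clock: 6.7
position: [0.4763, -0.0256, 0.0692]
eef_rot: [-0.002, 0.707, 0.707, -0.0]
ft_force: [-1.4, 1.5, 2.6]
grip_width: 0.226
```

Request:
carry_out --pt "-1 2.4 -4.4 0 0" --pt "-1 2.7 -4.2 0 0"

```text
clock: 6.9
position: [0.4814, -0.0348, 0.0692]
eef_rot: [-0.002, 0.707, 0.708, -0.001]
ft_force: [-3.3, 0.3, 7.2]
grip_width: 0.23
```

Request:
carry_out --pt "-1 3.0 -4.1 0 0" --pt "-1 3.3 -3.8 0 0"

```text
clock: 7.1
position: [0.4875, -0.043, 0.0692]
eef_rot: [-0.002, 0.707, 0.708, -0.001]
ft_force: [-3.9, -2.0, 6.6]
grip_width: 0.227
```

Request:
carry_out --pt "-1 3.4 -3.7 0 0" --pt "-1 3.7 -3.4 0 0"

```text
clock: 7.3
position: [0.4946, -0.0504, 0.0692]
eef_rot: [-0.001, 0.707, 0.708, -0.001]
ft_force: [-3.5, -2.3, 6.8]
grip_width: 0.228
```

Request:
carry_out --pt "-1 3.9 -3.2 0 0" --pt "-1 4.1 -2.9 0 0"

```text
clock: 7.5
position: [0.5027, -0.0569, 0.0692]
eef_rot: [-0.001, 0.706, 0.708, -0.001]
ft_force: [-4.4, -3.2, 6.3]
grip_width: 0.228
```

Request:
carry_out --pt "-1 4.3 -2.6 0 0" --pt "-1 4.4 -2.4 0 0"

```text
clock: 7.7
position: [0.5115, -0.0622, 0.0692]
eef_rot: [-0.001, 0.706, 0.708, -0.002]
ft_force: [-4.2, -4.5, 6.0]
grip_width: 0.227
```

Request:
carry_out --pt "-1 4.5 -2.1 0 0" --pt "-1 4.7 -1.9 0 0"

```text
clock: 7.9
position: [0.5209, -0.0664, 0.0692]
eef_rot: [-0.0, 0.706, 0.708, -0.002]
ft_force: [-2.6, -3.9, 5.7]
grip_width: 0.229
```

Request:
carry_out --pt "-1 4.8 -1.5 0 0" --pt "-1 4.9 -1.2 0 0"

```text
clock: 8.1
position: [0.5309, -0.0694, 0.0693]
eef_rot: [0.0, 0.706, 0.708, -0.002]
ft_force: [-3.4, -4.8, 4.3]
grip_width: 0.231
```

Request:
carry_out --pt "-1 4.9 -0.9 0 0" --pt "-1 5.0 -0.6 0 0"

```text
clock: 8.3
position: [0.5411, -0.071, 0.0693]
eef_rot: [0.0, 0.706, 0.708, -0.001]
ft_force: [-1.8, -5.9, 4.2]
grip_width: 0.23
```

Request:
carry_out --pt "-1 5.0 -0.3 0 0" --pt "-1 5.1 0.1 0 0"

```text
clock: 8.5
position: [0.5515, -0.0713, 0.0693]
eef_rot: [0.001, 0.707, 0.708, -0.001]
ft_force: [-2.3, -5.0, 3.0]
grip_width: 0.229
```

Request:
carry_out --pt "-1 5.0 0.3 0 0" --pt "-1 5.0 0.7 0 0"

```text
clock: 8.7
position: [0.5618, -0.0703, 0.0693]
eef_rot: [0.001, 0.707, 0.708, -0.001]
ft_force: [-1.3, -5.2, 2.7]
grip_width: 0.228
```

Request:
carry_out --pt "-1 4.9 1.0 0 0" --pt "-1 4.9 1.2 0 0"

```text
clock: 8.9
position: [0.5718, -0.068, 0.0693]
eef_rot: [0.001, 0.707, 0.708, -0.001]
ft_force: [-0.5, -4.5, 2.3]
grip_width: 0.227
```

Request:
carry_out --pt "-1 4.7 1.6 0 0" --pt "-1 4.7 1.9 0 0"

```text
clock: 9.1
position: [0.5814, -0.0644, 0.0693]
eef_rot: [0.001, 0.707, 0.708, -0.0]
ft_force: [-0.3, -4.9, 2.4]
grip_width: 0.227
```

Request:
carry_out --pt "-1 4.5 2.2 0 0" --pt "-1 4.4 2.4 0 0"

```text
clock: 9.3
position: [0.5905, -0.0596, 0.0693]
eef_rot: [0.001, 0.707, 0.708, -0.0]
ft_force: [1.2, -4.5, 1.2]
grip_width: 0.225
```

Request:
carry_out --pt "-1 4.2 2.7 0 0" --pt "-1 4.1 3.0 0 0"

```text
clock: 9.5
position: [0.599, -0.0536, 0.0693]
eef_rot: [0.001, 0.707, 0.707, 0.0]
ft_force: [2.5, -4.6, 0.8]
grip_width: 0.226
```

Request:
carry_out --pt "-1 3.8 3.3 0 0" --pt "-1 3.7 3.4 0 0"

```text
clock: 9.7
position: [0.6065, -0.0466, 0.0693]
eef_rot: [0.001, 0.707, 0.707, 0.0]
ft_force: [2.8, -3.8, 1.2]
grip_width: 0.228
```

Request:
carry_out --pt "-1 3.4 3.7 0 0" --pt "-1 3.2 3.9 0 0"

```text
clock: 9.9
position: [0.6132, -0.0387, 0.0693]
eef_rot: [0.001, 0.707, 0.707, 0.0]
ft_force: [2.2, -3.8, 0.4]
grip_width: 0.226
```

Request:
carry_out --pt "-1 2.9 4.1 0 0" --pt "-1 2.6 4.3 0 0"

```text
clock: 10.1
position: [0.6187, -0.03, 0.0693]
eef_rot: [0.001, 0.707, 0.707, 0.001]
ft_force: [2.9, -3.9, 0.1]
grip_width: 0.228
```

Request:
carry_out --pt "-1 2.4 4.4 0 0" --pt "-1 2.1 4.5 0 0"

```text
clock: 10.3
position: [0.623, -0.0209, 0.0694]
eef_rot: [0.0, 0.707, 0.707, 0.001]
ft_force: [4.0, -3.4, 0.1]
grip_width: 0.23
```

Request:
carry_out --pt "-1 1.9 4.7 0 0" --pt "-1 1.5 4.8 0 0"

```text
clock: 10.5
position: [0.626, -0.0112, 0.0693]
eef_rot: [0.0, 0.707, 0.707, 0.0]
ft_force: [4.1, -1.8, -0.0]
grip_width: 0.229
```

Request:
carry_out --pt "-1 1.2 4.9 0 0" --pt "-1 0.9 4.9 0 0"

```text
clock: 10.7
position: [0.6279, -0.0013, 0.0693]
eef_rot: [0.0, 0.707, 0.707, 0.0]
ft_force: [4.0, -3.1, -1.7]
grip_width: 0.227
```

Request:
carry_out --pt "-1 0.6 5.0 0 0" --pt "-1 0.3 5.0 0 0"

```text
clock: 10.9
position: [0.6285, 0.0086, 0.0693]
eef_rot: [-0.0, 0.707, 0.708, -0.0]
ft_force: [4.4, -3.8, -0.0]
grip_width: 0.225
```

Request:
carry_out --pt "-1 -0.1 5.1 0 0" --pt "-1 -0.3 5.0 0 0"

```text
clock: 11.1
position: [0.6281, 0.0169, 0.0694]
eef_rot: [0.001, 0.706, 0.708, -0.001]
ft_force: [3.1, -8.5, -0.8]
grip_width: 0.222
```

Request:
carry_out --pt "-1 -0.7 5.0 0 0" --pt "-1 -1.0 4.9 0 0"

```text
clock: 11.3
position: [0.6265, 0.0265, 0.0693]
eef_rot: [0.001, 0.707, 0.708, -0.001]
ft_force: [3.8, -7.0, -0.2]
grip_width: 0.233
```

Request:
carry_out --pt "-1 -1.2 4.9 0 0" --pt "-1 -1.6 4.7 0 0"

```text
clock: 11.5
position: [0.623, 0.0378, 0.0693]
eef_rot: [-0.001, 0.707, 0.707, -0.0]
ft_force: [1.4, -1.3, 1.0]
grip_width: 0.229
```

Request:
carry_out --pt "-1 -1.9 4.7 0 0"

```text
clock: 11.6
position: [0.6208, 0.043, 0.0693]
eef_rot: [-0.001, 0.707, 0.707, -0.001]
ft_force: [-0.1, -1.2, 2.4]
grip_width: 0.228
```

Request:
carry_out --pt "-1 -2.2 4.5 0 0"

```text
clock: 11.7
position: [0.6185, 0.0475, 0.0693]
eef_rot: [-0.001, 0.707, 0.708, -0.001]
ft_force: [-0.4, -1.4, 3.7]
grip_width: 0.229
```

Request:
carry_out --pt "-1 -2.4 4.4 0 0"

```text
clock: 11.8
position: [0.616, 0.0517, 0.0693]
eef_rot: [-0.001, 0.707, 0.708, -0.001]
ft_force: [-1.2, -2.7, 4.0]
grip_width: 0.233
```

Request:
carry_out --pt "-1 -2.7 4.2 0 0"

```text
clock: 11.9
position: [0.6133, 0.0557, 0.0693]
eef_rot: [-0.001, 0.707, 0.708, -0.001]
ft_force: [-0.9, -2.4, 5.0]
grip_width: 0.23
```

Request:
carry_out --pt "-1 -3.0 4.1 0 0"

```text
clock: 12.0
position: [0.6104, 0.0595, 0.0693]
eef_rot: [-0.0, 0.707, 0.708, -0.001]
ft_force: [-2.1, -4.2, 5.2]
grip_width: 0.228
```

Request:
carry_out --pt "-1 -3.3 3.8 0 0"

```text
clock: 12.1
position: [0.6072, 0.0632, 0.0692]
eef_rot: [-0.0, 0.707, 0.708, -0.001]
ft_force: [-2.0, -4.8, 5.4]
grip_width: 0.231
```

The drag rose to 7–8.5 N between about φ=0° and 15° and was light at 20°. For a sharper reading I'll re-grip with the jaws tangential to that spot, then scan back slowly.

Request:
carry_out --pt "0.3 0 0 0 0" --pt "0.3 0 0 0 0" --pt "0.3 0 0 0 0" --pt "0.3 0 0 0 8" --pt "0.3 0 0 0 8" --pt "0.3 0 0 0 8" --pt "0.3 0 0 0 8" --pt "0.3 0 0 0 8"

```text
clock: 12.9
position: [0.6081, 0.0635, 0.0689]
eef_rot: [-0.0, 0.42, 0.908, 0.0]
ft_force: [0.4, 0.4, -0.6]
grip_width: 0.649
```

Request:
carry_out --pt "0.3 0 0 0 8" --pt "0.3 0 0 0 8" --pt "0.3 0 0 0 8" --pt "0.3 0 0 0 8" --pt "0.3 0 0 0 8" --pt "0.3 0 0 0 8" --pt "0.3 0 0 0 8" --pt "0.3 0 0 0 0"

```text
clock: 13.7
position: [0.6081, 0.0635, 0.0689]
eef_rot: [-0.0, -0.053, 0.999, 0.0]
ft_force: [0.2, 0.3, -0.1]
grip_width: 0.649
```

```bash
python3 - <<'E'
from w import *
s,c=wrist("w3.png");print(s["clock"],s["position"],s["eef_rot"],s["ft_force"],s["grip_width"])
pickle.dump(c,open("w3.pkl","wb"))
t=robot.camera("top");cv2.imwrite("pics/t3.png",cv2.resize(t["color"][130:300,200:400,::-1],None,fx=4,fy=3.5))
E
```

```text
13.7 [0.60809272 0.06350917 0.06891603] [-1.95813546e-04 -5.25944674e-02  9.98615902e-01  2.52927340e-04] [ 0.21466312  0.30642192 -0.14767772] 0.6488561883767704
```

View pics/w3.png

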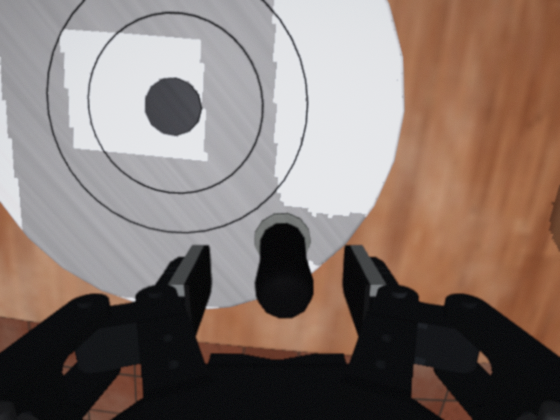

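The hub is at (174,105) and the knob top at about (284,290), centred between the open fingers.

```bash
python3 - <<'E'
from w import *
c=pickle.load(open("w3.pkl","rb"))
A=atz(c,(173.5,105.5),.0465);K=atz(c,(284.5,289),.103);B=atz(c,(282.5,240),.048)
print(A,K,B)
for X in(K,B):
  d=(X-np.array([.549,.0105,0]))[:2];print(np.hypot(*d),np.degrees(np.arctan2(d[1],d[0])))
E
```

```text
[0.54871658 0.01113528 0.0465    ] [0.6020992  0.06536896 0.103     ] [0.60617743 0.06599505 0.048     ]
0.07635527615971355 45.939076282074545
0.07968035406582061 44.1445488155691
```

Request:
carry_out --pt "-1 0 0 0 0" --pt "-1 0 0 0 0" --pt "-1 0 0 0 0" --pt "-1 0 0 0 0" --pt "-1 0 0 0 0"

```text
clock: 14.3
position: [0.6087, 0.0637, 0.0697]
eef_rot: [0.001, -0.053, 0.999, 0.0]
ft_force: [1.1, 1.9, 0.8]
grip_width: 0.229
```

```bash
python3 - <<'E'
from arc import *
o,c=arc((608.2,63.8),41.9,-3.6,17)
for i in range(17):print(round(41.9-3.6*(i+1),1),json.dumps(o[i]))
E
```

```text
38.3 [-1, 3.6, -3.7, 0, 0]
34.7 [-1, 3.0, -4.1, 0, 0]
31.1 [-1, 2.7, -4.2, 0, 0]
27.5 [-1, 2.5, -4.4, 0, 0]
23.9 [-1, 2.1, -4.5, 0, 0]
20.3 [-1, 1.9, -4.6, 0, 0]
16.7 [-1, 1.6, -4.8, 0, 0]
13.1 [-1, 1.3, -4.9, 0, 0]
9.5 [-1, 1.0, -4.9, 0, 0]
5.9 [-1, 0.7, -5.0, 0, 0]
2.3 [-1, 0.3, -5.0, 0, 0]
-1.3 [-1, 0.1, -5.0, 0, 0]
-4.9 [-1, -0.3, -5.0, 0, 0]
-8.5 [-1, -0.6, -5.0, 0, 0]
-12.1 [-1, -0.9, -5.0, 0, 0]
-15.7 [-1, -1.2, -4.8, 0, 0]
-19.3 [-1, -1.5, -4.8, 0, 0]
```

Request:
carry_out --pt "-1 3.6 -3.7 0 0" --pt "-1 3.0 -4.1 0 0"

```text
clock: 14.5
position: [0.6152, 0.0555, 0.0697]
eef_rot: [0.0, -0.053, 0.999, 0.0]
ft_force: [-0.1, 2.0, 3.6]
grip_width: 0.229
```

Request:
carry_out --pt "-1 2.7 -4.2 0 0"

```text
clock: 14.6
position: [0.618, 0.0509, 0.0697]
eef_rot: [0.0, -0.053, 0.999, -0.0]
ft_force: [-0.8, 1.5, 3.5]
grip_width: 0.226
```

Request:
carry_out --pt "-1 2.5 -4.4 0 0"

```text
clock: 14.7
position: [0.6205, 0.0463, 0.0697]
eef_rot: [0.0, -0.053, 0.999, -0.0]
ft_force: [-0.9, 1.3, 3.9]
grip_width: 0.228
```

Request:
carry_out --pt "-1 2.1 -4.5 0 0"

```text
clock: 14.8
position: [0.6226, 0.0418, 0.0697]
eef_rot: [0.0, -0.053, 0.999, -0.0]
ft_force: [-0.2, 1.2, 4.5]
grip_width: 0.228
```

Request:
carry_out --pt "-1 1.9 -4.6 0 0"

```text
clock: 14.9
position: [0.6244, 0.0373, 0.0696]
eef_rot: [0.0, -0.053, 0.999, -0.0]
ft_force: [-0.4, 3.1, 5.0]
grip_width: 0.227
```

Request:
carry_out --pt "-1 1.6 -4.8 0 0"

```text
clock: 15.0
position: [0.6257, 0.0333, 0.0696]
eef_rot: [-0.0, -0.052, 0.999, 0.001]
ft_force: [-1.2, 5.4, 6.4]
grip_width: 0.227
```

Request:
carry_out --pt "-1 1.3 -4.9 0 0"

```text
clock: 15.1
position: [0.6267, 0.0293, 0.0696]
eef_rot: [-0.0, -0.052, 0.999, 0.002]
ft_force: [-2.5, 8.6, 6.6]
grip_width: 0.229
```

Request:
carry_out --pt "-1 1.0 -4.9 0 0"

```text
clock: 15.2
position: [0.6276, 0.0254, 0.0696]
eef_rot: [-0.0, -0.052, 0.999, 0.002]
ft_force: [-1.5, 9.9, 6.6]
grip_width: 0.228
```

Request:
carry_out --pt "-1 0.7 -5.0 0 0"

```text
clock: 15.3
position: [0.6283, 0.0207, 0.0696]
eef_rot: [-0.0, -0.052, 0.999, 0.003]
ft_force: [-0.4, 2.6, 6.0]
grip_width: 0.232
```

Request:
carry_out --pt "-1 0.3 -5.0 0 0"

```text
clock: 15.4
position: [0.6288, 0.015, 0.0697]
eef_rot: [-0.0, -0.053, 0.999, 0.002]
ft_force: [-1.4, 5.6, 4.6]
grip_width: 0.231
```

Request:
carry_out --pt "-1 0.1 -5.0 0 0"

```text
clock: 15.5
position: [0.629, 0.009, 0.0697]
eef_rot: [-0.0, -0.053, 0.999, 0.001]
ft_force: [-1.4, 2.3, 5.1]
grip_width: 0.23
```

Request:
carry_out --pt "-1 -0.3 -5.0 0 0"

```text
clock: 15.6
position: [0.6286, 0.0031, 0.0696]
eef_rot: [-0.0, -0.053, 0.999, 0.0]
ft_force: [-1.2, 1.8, 5.6]
grip_width: 0.232
```

Request:
carry_out --pt "-1 -0.6 -5.0 0 0"

```text
clock: 15.7
position: [0.628, -0.0021, 0.0696]
eef_rot: [-0.0, -0.053, 0.999, 0.0]
ft_force: [-0.6, 2.0, 5.9]
grip_width: 0.227
```

Request:
carry_out --pt "-1 -0.9 -5.0 0 0"

```text
clock: 15.8
position: [0.627, -0.0071, 0.0697]
eef_rot: [-0.0, -0.053, 0.999, 0.0]
ft_force: [-1.7, 2.3, 6.1]
grip_width: 0.226
```

Request:
carry_out --pt "-1 -1.2 -4.8 0 0"

```text
clock: 15.9
position: [0.6258, -0.0119, 0.0696]
eef_rot: [-0.0, -0.053, 0.999, 0.0]
ft_force: [-2.3, 2.9, 5.5]
grip_width: 0.231
```

Request:
carry_out --pt "-1 -1.5 -4.8 0 0"

```text
clock: 16.0
position: [0.6242, -0.0167, 0.0696]
eef_rot: [-0.0, -0.053, 0.999, 0.0]
ft_force: [-2.4, 3.4, 4.3]
grip_width: 0.23
```

```bash
python3 - <<'E'
from arc import *
o,c=arc((624.2,-16.9),-19.3,3.6,13)
for i in range(13):print(round(-19.3+3.6*(i+1),1),json.dumps(o[i]))
E
```

```text
-15.7 [-1, 1.8, 5.8, 0, 0]
-12.1 [-1, 1.2, 4.8, 0, 0]
-8.5 [-1, 0.9, 5.0, 0, 0]
-4.9 [-1, 0.6, 5.0, 0, 0]
-1.3 [-1, 0.3, 5.0, 0, 0]
2.3 [-1, -0.1, 5.0, 0, 0]
5.9 [-1, -0.3, 5.0, 0, 0]
9.5 [-1, -0.7, 5.0, 0, 0]
13.1 [-1, -1.0, 4.9, 0, 0]
16.7 [-1, -1.3, 4.9, 0, 0]
20.3 [-1, -1.6, 4.8, 0, 0]
23.9 [-1, -1.9, 4.6, 0, 0]
27.5 [-1, -2.1, 4.5, 0, 0]
```

Request:
carry_out --pt "-1 1.5 4.8 0 0" --pt "-1 1.2 4.8 0 0"

```text
clock: 16.2
position: [0.6267, -0.0084, 0.0696]
eef_rot: [-0.001, -0.053, 0.999, -0.001]
ft_force: [-2.6, -1.3, 6.2]
grip_width: 0.227
```

Request:
carry_out --pt "-1 0.9 5.0 0 0"

```text
clock: 16.3
position: [0.6277, -0.0033, 0.0696]
eef_rot: [-0.001, -0.053, 0.999, -0.001]
ft_force: [-3.1, -1.1, 6.0]
grip_width: 0.231
```

Request:
carry_out --pt "-1 0.6 5.0 0 0"

```text
clock: 16.4
position: [0.6285, 0.0018, 0.0697]
eef_rot: [-0.0, -0.053, 0.999, -0.001]
ft_force: [-2.0, -0.8, 5.4]
grip_width: 0.226
```

Request:
carry_out --pt "-1 0.3 5.0 0 0"

```text
clock: 16.5
position: [0.6289, 0.0067, 0.0697]
eef_rot: [-0.0, -0.053, 0.999, -0.001]
ft_force: [-2.2, -1.5, 5.6]
grip_width: 0.231
```

Request:
carry_out --pt "-1 -0.1 5.0 0 0"

```text
clock: 16.6
position: [0.629, 0.0114, 0.0696]
eef_rot: [-0.0, -0.053, 0.999, -0.002]
ft_force: [-0.6, -4.1, 5.0]
grip_width: 0.229
```

Request:
carry_out --pt "-1 -0.3 5.0 0 0"

```text
clock: 16.7
position: [0.6288, 0.0156, 0.0696]
eef_rot: [-0.0, -0.053, 0.999, -0.002]
ft_force: [-0.9, -4.3, 4.2]
grip_width: 0.228
```

Request:
carry_out --pt "-1 -0.7 5.0 0 0"

```text
clock: 16.8
position: [0.6285, 0.0199, 0.0697]
eef_rot: [0.0, -0.053, 0.999, -0.003]
ft_force: [0.3, -9.7, 4.2]
grip_width: 0.229
```

Request:
carry_out --pt "-1 -1.0 4.9 0 0"

```text
clock: 16.9
position: [0.6278, 0.0241, 0.0697]
eef_rot: [0.001, -0.053, 0.999, -0.004]
ft_force: [0.5, -9.7, 3.6]
grip_width: 0.224
```

Request:
carry_out --pt "-1 -1.3 4.9 0 0"

```text
clock: 17.0
position: [0.6267, 0.0297, 0.0697]
eef_rot: [0.001, -0.053, 0.999, -0.003]
ft_force: [0.7, -6.9, 2.1]
grip_width: 0.229
```

Request:
carry_out --pt "-1 -1.6 4.8 0 0"

```text
clock: 17.1
position: [0.6252, 0.0349, 0.0697]
eef_rot: [0.001, -0.053, 0.999, -0.002]
ft_force: [0.8, -4.9, 3.2]
grip_width: 0.227
```

Request:
carry_out --pt "-1 -1.9 4.6 0 0"

```text
clock: 17.2
position: [0.6229, 0.0411, 0.0697]
eef_rot: [0.001, -0.053, 0.999, -0.001]
ft_force: [0.6, -1.5, 4.7]
grip_width: 0.231
```

Request:
carry_out --pt "-1 -2.1 4.5 0 0"

```text
clock: 17.3
position: [0.6205, 0.0465, 0.0697]
eef_rot: [0.001, -0.053, 0.999, -0.0]
ft_force: [-0.2, -1.0, 5.1]
grip_width: 0.225
```

Both scans agree: the drag rises at y≈0.009–0.010 and ends at y≈0.040, so the middle is y≈0.0247 (φ≈10°). Going back there.

Request:
carry_out --pt "-1 2.1 -4.5 0 0" --pt "-1 1.9 -4.6 0 0" --pt "-1 1.6 -4.8 0 0" --pt "-1 0.7 -2.5 0 0" --pt "-1 0.6 -2.4 0 0" --pt "-1 0.4 -2.0 0 0" --pt "-1 0 0 0 0"

```text
clock: 18.0
position: [0.627, 0.0284, 0.0697]
eef_rot: [-0.0, -0.053, 0.999, 0.002]
ft_force: [-1.0, 2.1, 6.4]
grip_width: 0.227
```

Request:
carry_out --pt "-1 0.3 -1.5 0 0" --pt "-1 0.3 -1.5 0 0" --pt "-1 0.2 -1.0 0 0" --pt "-1 0 0 0 0" --pt "-1 0 0 0 0"

```text
clock: 18.5
position: [0.6275, 0.0257, 0.0696]
eef_rot: [-0.0, -0.053, 0.999, 0.003]
ft_force: [-2.0, 5.9, 8.2]
grip_width: 0.226
```

Request:
carry_out --pt "-1 0.1 -0.6 0 0" --pt "-1 0 -0.4 0 0" --pt "-1 0 0 0 0" --pt "-1 0 0 0 0"

```text
clock: 18.9
position: [0.6277, 0.0244, 0.0696]
eef_rot: [-0.0, -0.053, 0.999, 0.002]
ft_force: [-1.2, 5.9, 6.3]
grip_width: 0.23
```

Request:
carry_out --pt "-1 0 1.0 0 0" --pt "-1 0 0 0 0" --pt "0.3 0 0 0 0" --pt "0.3 0 0 0 0" --pt "0.3 0 0 0 0" --pt "0.3 0 0 30 0" --pt "0.3 0 0 40 0" --pt "0.3 0 0 40 0"

```text
clock: 19.7
position: [0.6269, 0.022, 0.1788]
eef_rot: [-0.002, -0.053, 0.999, 0.0]
ft_force: [0.5, -1.0, 0.6]
grip_width: 0.647
```

```bash
python3 - <<'E'
from w import *
s,c=wrist("w4.png");print(s["clock"],s["position"],s["eef_rot"],s["ft_force"],s["grip_width"])
pickle.dump(c,open("w4.pkl","wb"))
A=np.array([.549,.0105]);a=np.radians(10.1)
K=A+.08*np.array([np.cos(a),np.sin(a)])
print(K,proj(c,[[*K,.103],[.549,.0105,.0465],[.575,-.147,.088]]))
E
```

```text
19.7 [0.62693498 0.02200395 0.17879047] [-1.71145093e-03 -5.26877524e-02  9.98609553e-01  1.82460471e-04] [ 0.5029373  -0.97386856  0.5873464 ] 0.6472339344793491
[0.62776025 0.02452934] [[280.74397841 212.54353392]
 [272.33495887  85.3658883 ]
 [ 27.52060889 101.92749841]]
```

View pics/w4.png

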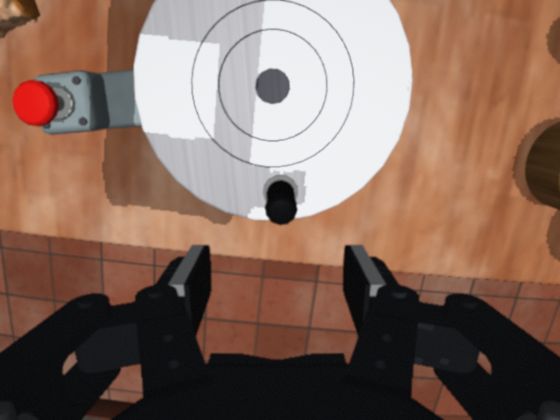

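The knob top is at (281,205), tangentially where predicted. The red cap is at (36,103). Next: shut the gripper, move above the pin and look again.

Request:
carry_out --pt "-1 0 0 0 0" --pt "-1 -10 -40 0 0" --pt "-1 -15 -40 0 0" --pt "-1 -15 -40 0 0" --pt "-1 -12 -46 0 0" --pt "-1 0 0 0 0" --pt "-1 0 0 0 0"

```text
clock: 20.45
position: [0.5747, -0.1445, 0.1774]
eef_rot: [-0.001, -0.051, 0.999, 0.001]
ft_force: [-0.1, 0.2, -0.0]
grip_width: 0.001
```

```bash
python3 - <<'E'
from w import *
s,c=wrist("w5.png");print(s["clock"],s["position"],s["ft_force"],s["grip_width"])
im=c["color"].astype(int);m=(im[...,0]>130)&(im[...,1]<70)&(im[...,2]<70)
v,u=np.nonzero(m);print(u.mean(),v.mean(),u.min(),u.max(),v.min(),v.max())
print(atz(c,(u.mean(),v.mean()),.085),proj(c,[[.575,-.147,.088]]))
E
```

```text
20.45 [ 0.57471588 -0.14451964  0.1773597 ] [-0.11811222  0.15308415 -0.00606605] 0.0014283944245754587
163.87602224403008 239.075237160615 24 293 182 299
[ 0.60805232 -0.22010246  0.085     ] [[272.91463071 205.05055811]]
```

View pics/w5.png

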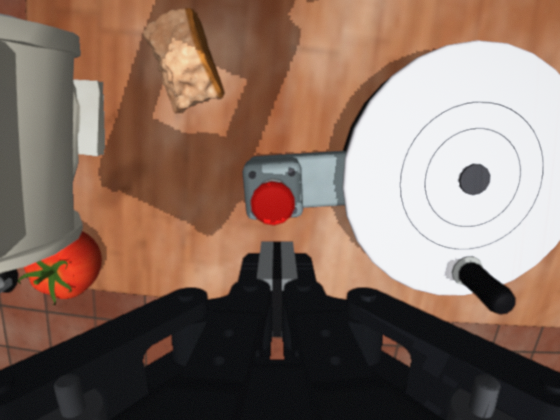

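The cap is at (272,202), so the pin is at about (0.574, -0.147). Descending to just above it.

Request:
carry_out --pt "-1 0 -2.5 -30 0" --pt "-1 0 0 -30 0" --pt "-1 0 0 -15 0" --pt "-1 0 0 -5 0" --pt "-1 0 0 0 0"

```text
clock: 21.0
position: [0.5759, -0.1453, 0.0985]
eef_rot: [-0.001, -0.053, 0.999, 0.0]
ft_force: [0.7, 0.5, -0.1]
grip_width: 0.002
```

Request:
carry_out --pt "-1 0 0 -2 0" --pt "-1 0 0 -2 0" --pt "-1 0 0 -2 0" --pt "-1 0 0 -1 0"

```text
clock: 21.4
position: [0.5765, -0.1465, 0.0928]
eef_rot: [0.0, -0.053, 0.999, -0.0]
ft_force: [0.0, 0.0, 0.6]
grip_width: -0.002
```

Request:
carry_out --pt "-1 0 0 -1 0" --pt "-1 0 0 -1 0" --pt "-1 0 0 0 0"

```text
clock: 21.7
position: [0.576, -0.1464, 0.0901]
eef_rot: [-0.0, -0.053, 0.999, 0.0]
ft_force: [-0.1, 0.5, 0.6]
grip_width: 0.001
```

Request:
carry_out --pt "-1 0 0 -1 0" --pt "-1 0 0 -1 0" --pt "-1 0 0 -1 0"

```text
clock: 22.0
position: [0.5763, -0.1464, 0.0876]
eef_rot: [0.0, -0.053, 0.999, -0.0]
ft_force: [-0.8, 0.9, 2.5]
grip_width: -0.003
```

Request:
carry_out --pt "-1 0 0 -1 0" --pt "-1 0 0 -1 0"

```text
clock: 22.2
position: [0.5763, -0.1464, 0.0856]
eef_rot: [0.0, -0.053, 0.999, -0.0]
ft_force: [-0.7, -0.3, 2.4]
grip_width: -0.001
```

Request:
carry_out --pt "-1 0 0 -1 0"

```text
clock: 22.3
position: [0.5763, -0.1464, 0.0845]
eef_rot: [0.0, -0.053, 0.999, -0.0]
ft_force: [-0.2, 1.1, 3.3]
grip_width: -0.002
```

Request:
carry_out --pt "-1 0 0 -1 0"

```text
clock: 22.4
position: [0.5763, -0.1464, 0.0834]
eef_rot: [0.0, -0.053, 0.999, -0.0]
ft_force: [-0.9, 0.7, 2.1]
grip_width: -0.002
```

Already about 4.6 mm down and still light. Continuing gently.

Request:
carry_out --pt "-1 0 0 -1 0"

```text
clock: 22.5
position: [0.5762, -0.1464, 0.0823]
eef_rot: [0.0, -0.053, 0.999, -0.0]
ft_force: [-0.8, 0.9, 3.0]
grip_width: -0.001
```

Request:
carry_out --pt "-1 0 0 -1 0"

```text
clock: 22.6
position: [0.5763, -0.1464, 0.0813]
eef_rot: [0.0, -0.053, 0.999, -0.0]
ft_force: [-0.5, 0.6, 3.1]
grip_width: -0.001
```

Request:
carry_out --pt "-1 0 0 -1 0"

```text
clock: 22.7
position: [0.5763, -0.1464, 0.0803]
eef_rot: [0.0, -0.053, 0.999, -0.0]
ft_force: [0.1, -0.7, 2.5]
grip_width: -0.001
```

Request:
carry_out --pt "-1 0 0 -1 0" --pt "-1 0 0 -1 0"

```text
clock: 22.9
position: [0.5762, -0.1464, 0.0782]
eef_rot: [0.0, -0.053, 0.999, -0.0]
ft_force: [-0.3, 0.1, 2.9]
grip_width: -0.004
```

Request:
carry_out --pt "-1 0 0 -1 0"

```text
clock: 23.0
position: [0.5762, -0.1464, 0.0772]
eef_rot: [0.0, -0.053, 0.999, -0.0]
ft_force: [-0.6, -0.2, 2.1]
grip_width: -0.002
```

Request:
carry_out --pt "-1 0 0 -0.5 0"

```text
clock: 23.1
position: [0.5763, -0.1464, 0.0767]
eef_rot: [0.0, -0.053, 0.999, -0.0]
ft_force: [-0.3, -0.6, 2.8]
grip_width: 0.001
```

Request:
carry_out --pt "-1 0 0 -0.5 0"

```text
clock: 23.2
position: [0.5762, -0.1464, 0.0763]
eef_rot: [0.0, -0.053, 0.999, -0.0]
ft_force: [-0.4, 0.6, 3.1]
grip_width: -0.002
```

Now 0.5 mm at a time until the bottom stop shows as a force rise.

Request:
carry_out --pt "-1 0 0 -0.5 0"

```text
clock: 23.3
position: [0.5763, -0.1464, 0.0759]
eef_rot: [0.0, -0.053, 0.999, -0.0]
ft_force: [-0.2, 0.6, 4.5]
grip_width: 0.003
```

Request:
carry_out --pt "-1 0 0 -0.5 0"

```text
clock: 23.4
position: [0.5763, -0.1464, 0.0758]
eef_rot: [0.0, -0.053, 0.999, -0.0]
ft_force: [-2.0, 0.5, 7.3]
grip_width: -0.001
```

Request:
carry_out --pt "-1 0 0 -0.4 0" --pt "-1 0 0 0 0"

```text
clock: 23.6
position: [0.5763, -0.1464, 0.0758]
eef_rot: [-0.0, -0.053, 0.999, -0.0]
ft_force: [-2.2, 1.8, 6.0]
grip_width: 0.002
```

Request:
carry_out --pt "-1 0 0 3 0" --pt "-1 0 0 20 0" --pt "-1 0 0 40 0" --pt "-1 0 0 40 0" --pt "-1 0 0 0 0" --pt "-1 0 0 0 0"

```text
clock: 24.2
position: [0.5769, -0.1466, 0.1791]
eef_rot: [0.001, -0.053, 0.999, -0.001]
ft_force: [-0.7, 0.0, -0.5]
grip_width: 0.001
```

```bash
python3 - <<'E'
from w import *
s,c=wrist("w6.png");print(s["clock"],s["position"],s["ft_force"])
t=robot.camera("side");a=t["color"][150:350,130:450,::-1]
b=pickle.load(open("cams.pkl","rb"))["side"]["color"][150:350,130:450,::-1]
cv2.imwrite("pics/s6.png",np.vstack([cv2.resize(x,None,fx=1.5,fy=1.5,interpolation=cv2.INTER_CUBIC)for x in(b,a)]))
im=t["color"].astype(int)
for i in (b[:,:,::-1],a[:,:,::-1]):
  i=i.astype(int);m=(i[...,0]>130)&(i[...,1]<70)&(i[...,2]<70);m[:70]=0;m[115:]=0;m[:,:75]=0;m[:,120:]=0
  v,u=np.nonzero(m);print(u.mean()+130,v.mean()+150,v.min()+150)
print(proj(t,[[.576,-.147,.088],[.576,-.147,.076]]))
E
```

```text
24.2 [ 0.57693702 -0.14660902  0.17907157] [-0.72752009  0.01826151 -0.53699542]
225.1949152542373 245.4322033898305 241
225.6825396825397 250.1904761904762 245
[[225.09049912 243.35116024]
 [225.60537051 248.04712863]]
```

View pics/s6.png

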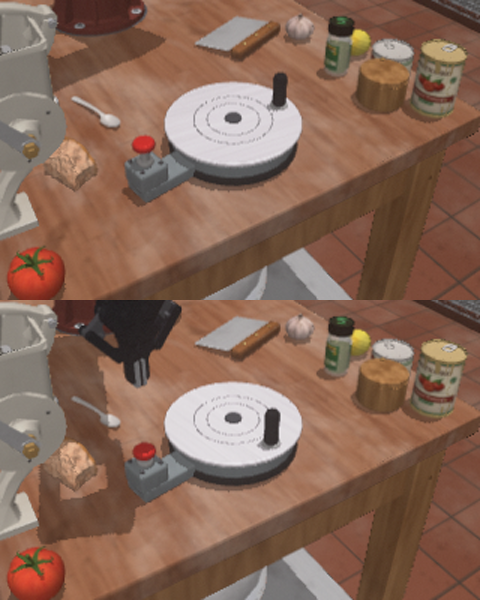

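View pics/w6.png

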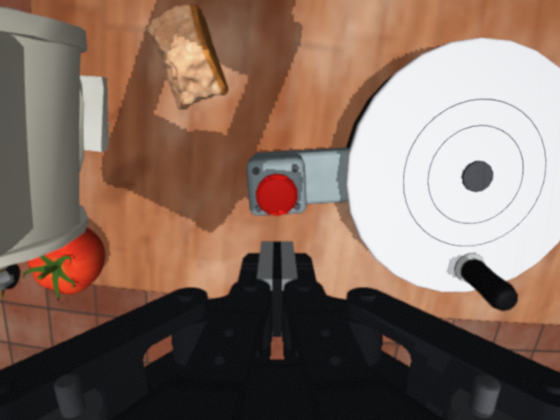

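The side view shows the cap 4.8 px lower, and 12 mm should give 4.7 px. The cap sits on its collar, the other things haven't moved, and the gripper is clear. Handing in.

```bash
python3 -c "
from bench import robot
print(robot.job_done())"
```

```text
the job is handed in; nothing more can be done
None
```

The turntable is locked: the plate is in the middle of its tight stretch and the red pin is fully down. I handed the job in at about 24 s of the 72 s allowed.

- **Finding the tight spot:** I turned the plate one full turn by the knob and found a single tight stretch. I re-gripped with the jaws along the direction of travel and scanned it slowly both ways. The drag peaked at about 10 N, against 1–2 N elsewhere. Both scans put the edges of the stretch at the same place, to within a millimetre or two. I left the plate at the middle, let go, and a wrist picture showed the knob where I expected it.
- **Pressing the pin:** The pin slid down at about 3 N, past the 4 mm false stop, and ended at 75.8 mm above the bench with a gentle rise to 7 N.
- **Last checks:** The side camera shows the cap 4.8 px lower, against 4.7 px expected for 12 mm. The cheese, jar and salt cellar look unmoved by eye, and the gripper is about 100 mm clear of the pin.
- **A mismatch:** The raised drag showed over about 0.4 rad rather than the stated 0.5. I put that down to soft edges. One reading inside the stretch on the backward scan dipped to 2.6 N. I took it as a stick-slip release.

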